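# Fit a stop bracket over the track studs and push it to the stop

### The arm

A 6-joint arm with a two-finger parallel gripper is mounted at the origin on a cart in front of the work surface, level with it; the furniture and walls round the work are solid. World frame = base frame: x ahead of the robot, y to its left, z up, the work surface at z = 0. Lengths are in mm, angles in degrees, forces in N, time in s.
With the tool pointing down it reaches from about 300 to 850 mm from the base axis. Payload 4.2 kg.
Tool frame: the origin (TCP) lies at the very end of the fingers, on their centre line; the grasp point (between the pads) lies 19 mm behind it (env.grip_depth is the distance from the TCP to the grasp point, in mm); z points along the fingers, y is the line along which they close (so a half turn about z gives the same grasp; the last joint's range is limited). The gripper opens to 91 mm and grips with 3 to 60 N. Pads are 32 mm wide; open, the fingers measure 118 mm over their backs; the gripper's body (76 mm by 178 mm) begins 60 mm behind the grasp point.
Start: joints at [62.796, 18.312, 89.639, -0, 72.044, -1.146], TCP at [252.592, 516.566, 213.976] pointing down, gripper open.
Joint ranges: [-177.97, 177.97], [-48.28, 115.42], [12.27, 149.76], [-77.06, 257.06], [2.81, 150.46], [-146.56, 146.56]. Speed limits (degrees/s): [147.25, 147.25, 180, 180, 180, 180].

### API

Orientations are given as [roll, pitch, yaw] about the fixed x, y, z axes, in that order (R = Rz(yaw) Ry(pitch) Rx(roll)).
In Python, from workcell import env, cams gives the robot as it stands.
- The arm moves only by the tool apply_moves, never from a script. Its argument "deltas" is a list of rows, each a list of 5 numbers: the shift along the tool's x, y, z in m, then the turn about the tool's z in rad, then the opening, from -1 (shut) to 1 (fully open), so that 0 is half open. In form: [[tx, ty, tz, roll, gripper], ...]. A call has 1 to 5 rows; each row is the pose to reach, as a shift and turn from the pose commanded when the call began, along the tool's axes at that moment; what a row does not reach only later rows make up. A row lasts 1/10 s, in which the tool goes at most 50 mm and 8.59 degrees, less where a joint would pass 70% of its speed; a pose out of reach is approached as far as the arm can. A call with a gripper value outside its range is refused whole. The fingers move at their own pace and stop on an object; "grip_force" is the grip in N (left out, the last holds). Time passes only in rows, so rows that repeat a pose let the fingers close. It gives the time, the measured TCP pose, the force, the opening and the grip force at its end, in the units of the state.
- env.state(): the state, without advancing time (a new reading comes with each control period).
- cams.grab_frame(name): name is "side" or "top"; returns the picture (420x560x3 uint8, blue, green, red); there is no depth.
- cams.get_calibration(name): a dict with "mtx" (3x3 intrinsics, pixels), "eye" and "attitude" of the camera in the world. Camera axes: x right, y down, z forward; pixel columns grow to the right and rows downward; lengths in mm; the calibration is good to about 2 mm. A picture is of the moment at which its call begins. get_calibration takes no time and is no camera call.
- env.job_done(): hands the job in; it is judged then, once.
The state is a dict: "time_s": time; "qpos": joint angles; "qvel": joint speeds; "effort": joint torques, N m; "ee_pos": TCP position; "ee_rot": TCP orientation; "force": force on the tool from outside, world axes, zero at the start; "torque": the same for the moment, N m; "gripper_width": finger opening in mm; "gripper_force": force on a finger pad.
Only numpy, scipy, OpenCV 4.12 (cv2) and the standard library are available. Lean on these libraries where they do the work, as an engineer would, in place of code of your own. Each camera call takes 0.05 s, during which the arm holds its last target. There are 200 camera calls.

### The job

Pick up the steel stop bracket, lay its foot on the tops of the two studs in the jig board's track, on the side away from the stop block, and slide it lightly toward the stop block, without dragging the studs along, until both holes drop over them and it sits flat on the track. Then push it, studs and all, along the track until its end is against the wooden stop block, and let go. Never push it against the jig with more than 30 N, and leave the nail punch, the tape measure and the screw carton where they are.

Things in the scene. Friction and masses are not known exactly. Their poses are not given: they have to be found in the camera images.
- bracket: Loose steel stop bracket, an upside-down T, 260 to 440 g, lying flat on the table. Origin: centre of the underside of its foot, z up. Foot plate 110 (x) x 50 (y) x 6 (z) mm with two round through holes, 13 mm across, chamfered 1 mm underneath, at x = -25 and +25 mm, y = 0. Same after a half turn about z.
- web_grip (a point): point on the bracket's upright web, 48 mm above its underside, axes as the bracket. The web, 10 (x) x 44 (y) mm, stands across the middle of the foot up to 66 mm above the underside. Grip it across its 10 mm (along x) with the fingertips 25 mm or more above the underside, so that they clear the studs.
- jig_board: Fixed plywood jig board 290 (x) x 150 (y) x 18 (z) mm, origin at the centre of its underside. An aluminium T-track, flush with its top, runs along x at y = 0 (slot 12 mm wide; the foot rests on the lips). From it two steel studs rise 12 mm, 10 mm across with 1.5 mm chamfered tops, 50 mm apart along x, exactly on the track's middle line.
- track (a point): Point on the track's top, 18 mm above the board's origin, same axes. Both studs stand on one nut bar sliding stiffly along x in the track: about 6 N moves it and it stays where left. A bracket pressed hard on the stud tops drags it along. At the start the middle between the studs is anywhere from x = 12 to 30 mm from here: it is not measured and must be felt for.
- stop_face (a point): Foot of the stop block's face, on the track line, 115 mm along x from the track point; axes as the board. The wooden stop block, 90 mm wide and 26 mm high, stands across the track at the board's +x end. A bracket pushed home has its centre at x = 60 mm of the track point. The studs can follow that far and 8 mm more. Pushing at the web tips the foot nose down: ease it 2 to 3 mm off the lips.
- nail_punch: bystander: slim steel nail punch, 15 x 105 x 10 mm, lying on the jig board beside the track on its -y side, about 58 mm from the track; origin centre of underside
- tape_measure: bystander: yellow and black tape measure, 48 x 82 x 71 mm, standing on the table; origin centre of underside
- screw_carton: bystander: small red carton, 63 x 63 x 36 mm, standing on the table beyond the work; origin centre of underside
Mind the look-alikes: they are no part of the job. Leave any red look-alike of the bracket alone.

How it is judged (in metres and radians):
On the way, in this order (a step that is already met when the one before it is completed fails the run):
1. the bracket's foot rests on the stud tops, short of them on the side away from the stop block, in light contact (contact force between bracket and jig_board above 0.3 N and z of bracket in the frame of track between 0.009 and 0.015 m and x of bracket in the frame of track between -0.03 and 0.03 m and angle between bracket's own z axis and vertical below 0.1 rad), for 0.2 s.
2. both holes have dropped over the studs: the foot is flat on the track, still short of the stop block by at least 20 mm (z of bracket in the frame of track between -0.003 and 0.0025 m and y of bracket in the frame of track between -0.004 and 0.004 m and angle between bracket's own z axis and vertical below 0.04 rad and x of bracket in the frame of track between 0.005 and 0.04 m), for 0.2 s.
At the end, for the whole second after the job is handed in: The bracket lies flat on the track with both studs through its holes (underside within 2.5 mm of the track's top, tilt under 0.04 rad, within 4 mm of the track's middle line), its end within 3 mm of the stop block, at rest and released (z of bracket in the frame of track between -0.003 and 0.0025 m and y of bracket in the frame of track between -0.004 and 0.004 m and angle between bracket's own z axis and vertical below 0.04 rad and x of bracket in the frame of track above 0.057 m and linear speed of bracket below 0.01 m/s and contact force between the fingers and bracket below 0.1 N); the robot touches nothing.
It fails at once if the bracket is pushed against the jig board, its studs or its stop block with more than 30 N (contact force between bracket and jig_board above 30 N).
It fails at once if the nail punch, the tape measure or the screw carton is moved by more than 15 mm (distance of any of nail_punch, tape_measure, screw_carton from where it was at the start of the episode above 0.015 m).
It also fails if it takes over 72 s, if anything falls off the work surface, if the arm or the gripper's body presses on something with over 40 N, if the wrist force passes 120 N, or if a joint passes its speed limit or range.

## Working session

There is one attempt and no reset: what is moved stays moved. The work goes in short steps, Python scripts to look and compute and a tool call to move; the robot and the scene stay as the last step left them, time stands still between calls to the robot, and variables do not carry over. Pictures are saved under pics/ and viewed, at most 10 in all, crops included, and the job is handed in when it is done.

Besides the shell and the picture viewer there is one more tool, called after "Call:" in YAML: its name, and indented under it one key for each argument. apply_moves: Moves the arm, as the interface text tells. Its arguments: {"type":"object","properties":{"deltas":{"type":"array"},"grip_force":{"type":"number"}},"required":["deltas"]}

```bash
mkdir -p pics; python3 - <<'E'
from workcell import env,cams
import cv2
for n in("top","side"):
    cv2.imwrite(f"pics/{n}0.png",cams.grab_frame(n)); print(n,cams.get_calibration(n))
print(env.state())
E
```

```text
top {'mtx': array([[523.70031605,   0.        , 281.78936584],
       [  0.        , 523.70031605, 216.3005138 ],
       [  0.        ,   0.        ,   1.        ]]), 'eye': array([ 369.63207147,  172.88552416, 1158.94122807]), 'attitude': array([-170.15294781,    0.68332912,  -90.88067423])}
side {'mtx': array([[455.31920342,   0.        , 287.65300785],
       [  0.        , 455.31920342, 210.8246174 ],
       [  0.        ,   0.        ,   1.        ]]), 'eye': array([ 139.25087025, -450.63579701,  423.82734863]), 'attitude': array([-114.83474432,    0.4313458 ,  -33.55809427])}
{'time_s': 0.1, 'qpos': array([ 6.27950105e+01,  1.83483487e+01,  8.96994121e+01, -3.41509728e-03,
        7.20425793e+01, -1.14418642e+00]), 'qvel': array([-0.14335166,  0.0173822 , -0.14941315, -0.00052384, -0.08796849,
        0.02584635]), 'effort': array([ 5.84162772e-04, -4.13330805e+01, -2.32509238e+01,  7.30306841e-02,
        4.21950035e-02, -4.32831166e-05]), 'ee_pos': array([252.40954377, 516.14350012, 213.20065384]), 'ee_rot': array([-1.79909613e+02,  1.44246592e-03,  1.53940253e+02]), 'force': array([ 0.56257806,  0.17288226, -0.45354124]), 'torque': array([-0.02026504, -0.01054241,  0.02228799]), 'gripper_force': 0.0, 'gripper_width': 90.91424484097381}
```

View pics/top0.png

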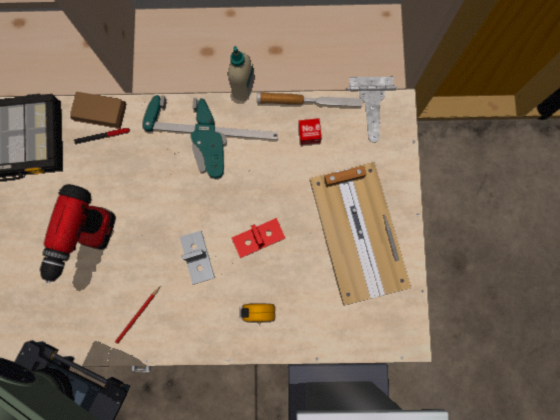

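View pics/side0.png

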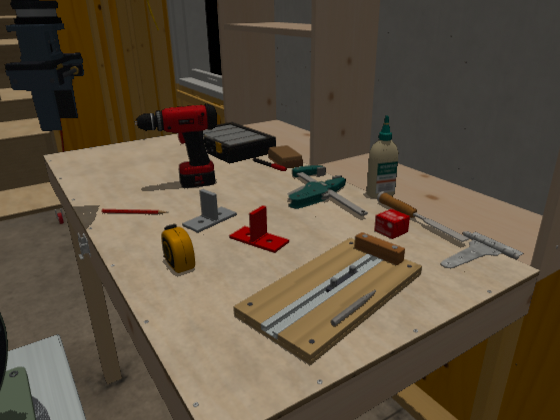

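The top view shows the steel bracket at about (197,257), with the red look-alike at (258,238). The jig board is centred near (360,234), its stop block at (345,177) and its studs near (357,222). I'll zoom in and mask.

```bash
cat > h.py <<'E'
import numpy as np,cv2
from scipy.spatial.transform import Rotation as R
from workcell import env,cams
def ray(n,uv):
    c=cams.get_calibration(n); uv=np.atleast_2d(np.float64(uv))
    d=np.c_[uv,np.ones(len(uv))]@np.linalg.inv(c["mtx"]).T
    return c["eye"],d@R.from_euler("xyz",c["attitude"],degrees=True).as_matrix().T
def onz(n,uv,z):
    e,d=ray(n,uv); return e+d*((z-e[2])/d[:,2:])
def proj(n,p):
    c=cams.get_calibration(n); q=(np.atleast_2d(p)-c["eye"])@R.from_euler("xyz",c["attitude"],degrees=True).as_matrix()
    q=q@c["mtx"].T; return q[:,:2]/q[:,2:]
E
python3 - <<'E'
from h import *
im=cv2.imread("pics/top0.png"); hsv=cv2.cvtColor(im,cv2.COLOR_BGR2HSV)
def big(m,x0,y0,x1,y1):
    k=np.zeros_like(m);k[y0:y1,x0:x1]=m[y0:y1,x0:x1]
    c=max(cv2.findContours(k,cv2.RETR_EXTERNAL,cv2.CHAIN_APPROX_NONE)[0],key=cv2.contourArea);return c
grey=((hsv[...,1]<50)).astype(np.uint8)*255
b=big(grey,165,220,225,295); r=cv2.minAreaRect(b);bc=cv2.boxPoints(r)
print("bracket",r,onz("top",bc,6).round(1).tolist())
t=big(grey,300,150,385,310); r2=cv2.minAreaRect(t);tc=cv2.boxPoints(r2)
print("track",r2,onz("top",tc,18).round(1).tolist())
print(hsv[250,325],hsv[250,300],hsv[178,345],hsv[270,395],hsv[300,400])
bm=((hsv[...,1]>105)).astype(np.uint8)*255
bm=cv2.morphologyEx(bm,cv2.MORPH_CLOSE,np.ones((9,9)))
q=big(bm,300,155,418,315);r3=cv2.minAreaRect(q);qc=cv2.boxPoints(r3)
print("board",r3,onz("top",qc,18).round(1).tolist())
o=im.copy()
a=cv2.resize(im[150:315,300:420],None,fx=3.5,fy=3.5,interpolation=2)
for c in(b,t,q):cv2.drawContours(o,[c],-1,(255,0,255),1)
a2=cv2.resize(o[150:315,300:420],None,fx=2.3,fy=2.3,interpolation=0)
b2=cv2.resize(o[220:295,165:230],None,fx=1.5,fy=1.5,interpolation=0)
H=np.zeros((578,800,3),np.uint8);H[:a.shape[0],:a.shape[1]]=a;H[:a2.shape[0],430:430+a2.shape[1]]=a2
bb=cv2.resize(im[225:290,175:220],None,fx=3,fy=3,interpolation=2);H[381:381+bb.shape[0],430:430+bb.shape[1]]=bb
H[381:381+b2.shape[0],600:600+b2.shape[1]]=b2
cv2.imwrite("pics/z1.png",H)
E
```

```text
bracket ((195.09310913085938, 257.3352355957031), (50.79881286621094, 26.978506088256836), 74.47589111328125) [[528.5, 421.2, 6.0], [543.8, 363.4, 6.0], [434.8, 332.4, 6.0], [419.9, 389.3, 6.0]]
track ((361.24981689453125, 238.85455322265625), (119.89900970458984, 14.976606369018555), 74.16761016845703) [[640.7, 57.5, 18.0], [649.4, 25.0, 18.0], [393.4, -35.5, 18.0], [385.2, -4.2, 18.0]]
[ 15  62 194] [ 15  66 189] [ 13 169 140] [ 17 119 169] [ 17  61 202]
board ((359.90179443359375, 232.6289520263672), (130.64736938476562, 68.63607788085938), 75.17352294921875) [[653.2, 119.0, 18.0], [691.0, -31.1, 18.0], [408.5, -89.9, 18.0], [373.4, 54.1, 18.0]]
```

View pics/z1.png

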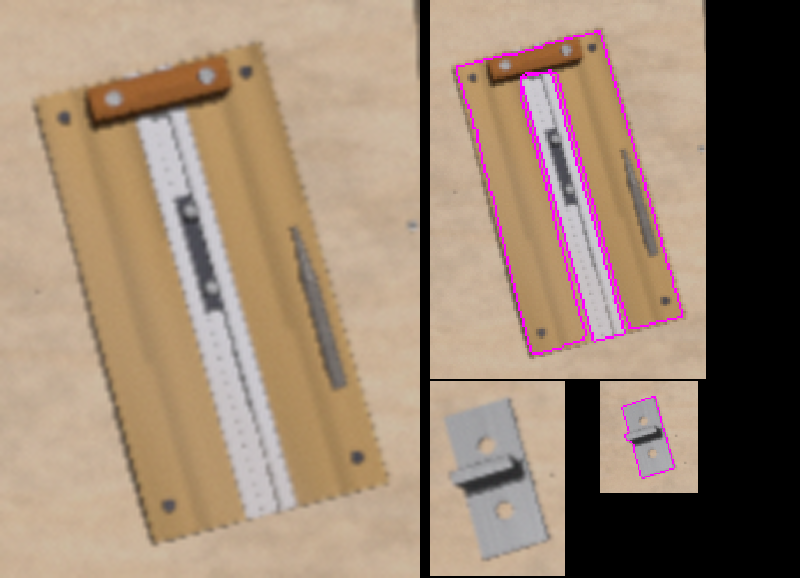

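The zoom gives these points in the crop, at 3.5x:
- Board corners: (37,100), (261,42), (388,484) and (153,544).
- Studs: (191,212) and (212,288).
- Bracket holes (lower inset, at 3x): (486,445) and (503,510).

Next I convert these to world positions and cross-check them.

```bash
python3 - <<'E'
from h import *
A=lambda p:(np.array(p)+.5)/3.5-.5+[300,150]
B=lambda p:(np.array(p)-[430,381]+.5)/3-.5+[175,225]
ang=lambda v:np.degrees(np.arctan2(v[1],v[0])).round(2)
c=onz("top",A([(37,100),(261,42),(388,484),(153,544)]),18)
print("board",c.round(1).tolist(),[np.linalg.norm(c[i]-c[i-1]).round(1) for i in range(4)])
ctr=c.mean(0);print("ctr",ctr.round(1),"yaws",ang(c[0]-c[3]),ang(c[1]-c[2]),ang(c[0]-c[1])-90,ang(c[3]-c[2])-90)
s=onz("top",A([(191,212),(212,288)]),30);print("studs",s.round(1).tolist(),ang(s[0]-s[1]),np.linalg.norm(s[0]-s[1]))
# track mask: fit rows' mid
im=cv2.imread("pics/top0.png");h=cv2.cvtColor(im,cv2.COLOR_BGR2HSV)
L=[];Rr=[]
for v in range(190,290):
    w=np.where(h[v,325:395,1]<50)[0]+325
    w=w[(abs(w-(347+(v-190)*.29))<13)]
    L.append((w.min()-.5,v));Rr.append((w.max()+.5,v))
for n,P in(("L",L),("R",Rr)):
    W=onz("top",P,18);f=cv2.fitLine(np.float32(W[:,:2]),cv2.DIST_HUBER,0,.01,.01).ravel();f=f*np.sign(f[0]) if 0 else f
    if f[0]<0:f[:2]*=-1
    print(n,ang(f[:2]),"pt at x=550: y",f[3]+(550-f[2])*f[1]/f[0])
y=np.radians(13.5)
f=B([(446,416),(510,399),(549,538),(486,557)]);F=onz("top",f,6);print("foot",F.round(1).tolist(),"c",F.mean(0).round(1),ang(F[0]-F[3]),ang(F[1]-F[2]),[np.linalg.norm(F[i]-F[i-1]).round(1) for i in range(4)])
H=onz("top",B([(486,445),(503,510)]),3);print("holes",H.round(1).tolist(),H.mean(0).round(1),ang(H[0]-H[1]),np.linalg.norm(H[0]-H[1]))
# side check: bracket web top and stud tops prediction
print(proj("side",np.r_[s,[F.mean(0)*[1,1,0]+[0,0,66]],c]).round(1).tolist())
im=cv2.imread("pics/side0.png")
a=cv2.resize(im[225:350,230:430],None,fx=4,fy=4,interpolation=2)[:500,:560]
b=cv2.resize(im[180:240,175:245],None,fx=3.4,fy=3.4,interpolation=2)
O=np.zeros((500,800,3),np.uint8);O[:,:560]=a;O[:b.shape[0],562:562+b.shape[1]]=b;cv2.imwrite("pics/z2.png",O)
E
```

```text
board [[653.3, 118.5, 18.0], [688.9, -26.2, 18.0], [406.5, -91.3, 18.0], [372.3, 54.4, 18.0]] [np.float64(288.2), np.float64(149.0), np.float64(289.9), np.float64(149.6)]
ctr [530.2  13.8  18. ] yaws 12.86 13.0 13.840000000000003 13.200000000000003
studs [[576.5, 24.6, 30.0], [528.4, 13.5, 30.0]] 13.02 49.46025055311877
L 13.37 pt at x=550: y 35.1886
R 13.24 pt at x=550: y 1.5592422
foot [[528.7, 410.7, 6.0], [540.6, 363.3, 6.0], [437.4, 333.6, 6.0], [424.3, 379.6, 6.0]] c [482.7 371.8   6. ] 16.61 16.05 [np.float64(108.9), np.float64(48.9), np.float64(107.4), np.float64(47.8)]
holes [[506.9, 381.2, 3.0], [458.6, 368.1, 3.0]] [482.8 374.7   3. ] 15.27 50.05660227987801
[[351.7, 265.2], [332.9, 277.5], [207.8, 190.7], [349.6, 236.8], [422.2, 264.6], [309.1, 353.3], [232.0, 304.7]]
```

View pics/z2.png

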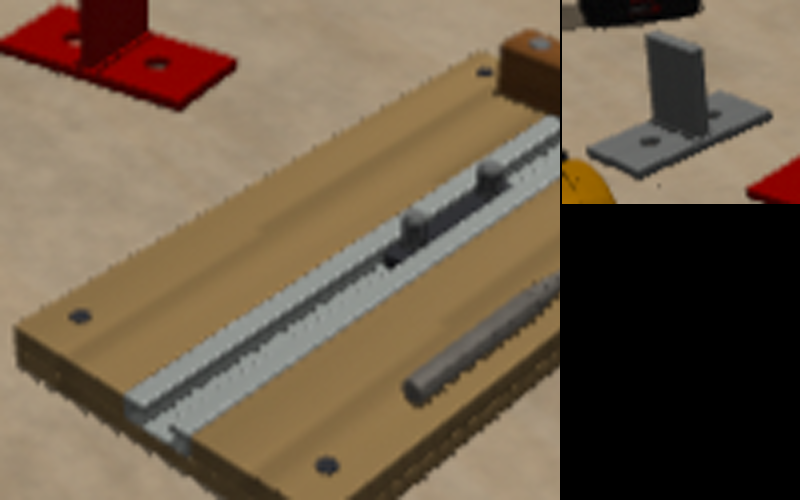

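In the side view the stud tops are at about (352.4,265.7) and (333.4,277.9). My prediction from the top view matches to within about 0.7 px. The results are:
- **Track point:** (530, 13.8), yaw 13.2°.
- **Stud middle:** about 23 mm along the track from there.
- **Bracket:** (482.7, 373), yaw 15.9°.

Now I move above the bracket.

Call:
apply_moves:
  deltas:
    - [-0.27, -0.028, 0.08, 0.838, 1]
    - [-0.27, -0.028, 0.08, 0.838, 1]
    - [-0.27, -0.028, 0.08, 0.838, 1]
    - [-0.27, -0.028, 0.08, 0.838, 1]
    - [-0.27, -0.028, 0.08, 0.838, 1]

```text
time_s: 0.6
ee_pos: [457.2, 388.3, 142.4]
ee_rot: [-180.0, 0.0, 110.6]
force: [0.1, 1.1, 0.8]
gripper_width: 91.5
gripper_force: 0.0
```

Call:
apply_moves:
  deltas:
    - [0, 0, 0, 0, 1]

```text
time_s: 0.7
ee_pos: [459.4, 385.4, 140.6]
ee_rot: [-179.8, 0.2, 110.5]
force: [-1.0, -0.3, -0.9]
gripper_width: 91.4
gripper_force: 0.0
```

Call:
apply_moves:
  deltas:
    - [-0.02, 0.0175, 0.04, 0.081, 1]
    - [-0.02, 0.0175, 0.04, 0.081, 1]
    - [-0.02, 0.0175, 0.04, 0.081, 1]
    - [-0.02, 0.0175, 0.04, 0.081, 1]

```text
time_s: 1.1
ee_pos: [479.1, 378.3, 104.4]
ee_rot: [179.9, -0.1, 106.4]
force: [-0.2, 0.6, -0.8]
gripper_width: 91.3
gripper_force: 0.0
```

Call:
apply_moves:
  deltas:
    - [0, 0, 0, 0, 1]
    - [0, 0, 0, 0, 1]

```text
time_s: 1.3
ee_pos: [479.3, 378.1, 104.5]
ee_rot: [179.9, -0.1, 106.4]
force: [0.1, -0.3, -0.2]
gripper_width: 91.2
gripper_force: 0.0
```

Call:
apply_moves:
  deltas:
    - [-0.006, 0.002, 0.03, 0.009, 1]
    - [-0.006, 0.002, 0.06, 0.009, 1]
    - [-0.006, 0.002, 0.074, 0.009, 1]
    - [-0.006, 0.002, 0.074, 0.009, 1]
    - [-0.006, 0.002, 0.074, 0.009, 1]

```text
time_s: 1.8
ee_pos: [483.6, 372.7, 30.2]
ee_rot: [179.9, -0.0, 105.8]
force: [0.4, 0.2, -0.1]
gripper_width: 91.4
gripper_force: 0.0
```

Close with a moderate grip.

Call:
apply_moves:
  deltas:
    - [0, 0, 0, 0, -1]
    - [0, 0, 0, 0, -1]
    - [0, 0, 0, 0, -1]
    - [0, 0, 0, 0, -1]
    - [0, 0, 0, 0, -1]
  grip_force: 30

```text
time_s: 2.3
ee_pos: [483.2, 372.0, 29.5]
ee_rot: [180.0, -0.0, 105.8]
force: [-0.7, -0.0, 0.0]
gripper_width: 53.8
gripper_force: 0.0
```

Call:
apply_moves:
  deltas:
    - [0, 0, 0, 0, -1]
    - [0, 0, 0, 0, -1]
    - [0, 0, 0, 0, -1]
    - [0, 0, 0, 0, -1]
    - [0, 0, 0, 0, -1]

```text
time_s: 2.8
ee_pos: [483.1, 371.9, 29.3]
ee_rot: [180.0, -0.0, 105.8]
force: [0.4, 0.4, 0.5]
gripper_width: 14.1
gripper_force: 0.0
```

Call:
apply_moves:
  deltas:
    - [0, 0, 0, 0, -1]
    - [0, 0, 0, 0, -1]
    - [0, 0, 0, 0, -1]
    - [0, 0, 0, 0, -1]

```text
time_s: 3.2
ee_pos: [483.0, 371.9, 29.3]
ee_rot: [-180.0, -0.0, 105.8]
force: [-0.9, -0.1, 0.1]
gripper_width: 9.7
gripper_force: 30.0
```

Call:
apply_moves:
  deltas:
    - [0, 0, -0.04, 0, -1]
    - [0, 0, -0.08, 0, -1]
    - [0, 0, -0.09, 0, -1]
    - [0, 0, -0.09, 0, -1]
    - [0, 0, -0.09, 0, -1]

```text
time_s: 3.7
ee_pos: [482.0, 371.1, 117.3]
ee_rot: [-179.8, 0.1, 105.8]
force: [-0.5, -0.1, -4.6]
gripper_width: 9.7
gripper_force: 30.0
```

Gripped and lifted. Now I carry it over the board, short of the studs.

Call:
apply_moves:
  deltas:
    - [-0.045, -0.005, -0.015, 0.02, -1]
    - [-0.09, -0.011, -0.015, 0.045, -1]
    - [-0.135, -0.016, -0.015, 0.045, -1]
    - [-0.18, -0.021, -0.015, 0.045, -1]
    - [-0.18, -0.021, -0.015, 0.045, -1]

```text
time_s: 4.2
ee_pos: [510.7, 187.5, 131.7]
ee_rot: [-179.6, 0.2, 103.0]
force: [-0.6, 1.2, -3.2]
gripper_width: 9.9
gripper_force: 30.0
```

Call:
apply_moves:
  deltas:
    - [0, 0, 0, 0, -1]

```text
time_s: 4.3
ee_pos: [511.0, 191.8, 132.2]
ee_rot: [-179.8, -0.0, 103.1]
force: [-0.5, 0.2, -3.3]
gripper_width: 9.9
gripper_force: 30.0
```

Call:
apply_moves:
  deltas:
    - [-0.045, -0.003, 0, 0, -1]
    - [-0.09, -0.006, 0, 0, -1]
    - [-0.135, -0.01, 0, 0, -1]
    - [-0.178, -0.013, 0.01, 0, -1]
    - [-0.178, -0.013, 0.03, 0, -1]

```text
time_s: 4.8
ee_pos: [542.0, 13.6, 104.1]
ee_rot: [179.8, 0.1, 103.1]
force: [-0.3, 1.1, -3.4]
gripper_width: 9.8
gripper_force: 30.0
```

Call:
apply_moves:
  deltas:
    - [0, 0, 0, 0, -1]
    - [0, 0, 0, 0, -1]
    - [0, 0, 0, 0, -1]

```text
time_s: 5.1
ee_pos: [540.4, 18.3, 104.6]
ee_rot: [180.0, -0.0, 103.4]
force: [0.4, 0.7, -2.9]
gripper_width: 9.6
gripper_force: 30.0
```

```bash
python3 - <<'E'
from h import *
t=cams.grab_frame("top");s=cams.grab_frame("side");cv2.imwrite("pics/top1.png",t);cv2.imwrite("pics/side1.png",s)
print({k:np.round(v,2) for k,v in env.state().items()if k in("ee_pos","ee_rot","force")})
O=np.zeros((560,800,3),np.uint8)
a=cv2.resize(t[150:310,300:420],None,fx=3,fy=3,interpolation=2);O[:a.shape[0],:a.shape[1]]=a
b=cv2.resize(s[200:350,240:385],None,fx=3,fy=3,interpolation=2);O[:b.shape[0],362:362+b.shape[1]]=b
cv2.imwrite("pics/z3.png",O)
E
```

```text
{'ee_pos': array([540.54,  18.  , 104.97]), 'ee_rot': array([1.7992e+02, 1.0000e-02, 1.0334e+02]), 'force': array([ 0.25, -0.89, -3.22])}
```

View pics/z3.png

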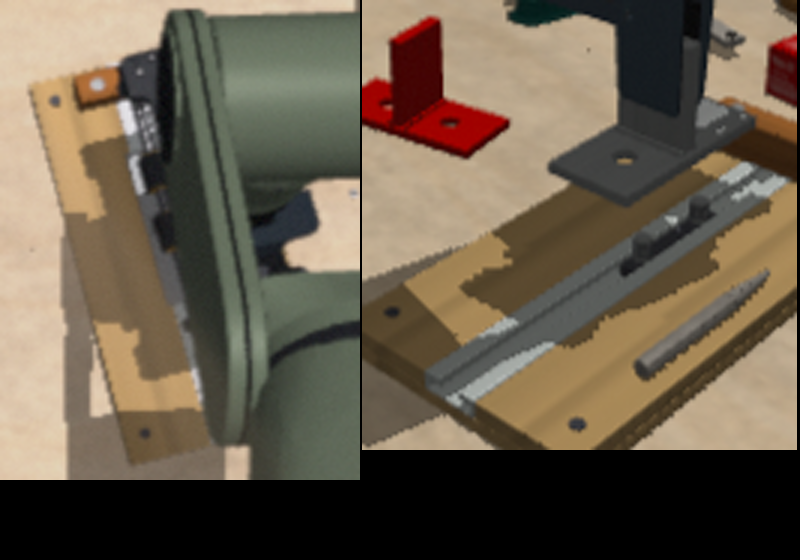

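The side view shows the held foot, with its left corner at (302.7,255), near corner at (329.3,264) and near hole at (328,252.3). From these I work out where the bracket sits in the grip.

```bash
python3 - <<'E'
from h import *
q=lambda c:(np.array(c,float)+.5-[362,0])/3-.5+[240,200]
P=onz("side",q([(550,165),(630,193),(755,114),(626,156)]),[[81.7]]*0 or 81.7)
y=np.radians(13.3);ex=np.array([np.cos(y),np.sin(y)]);ey=np.array([-ex[1],ex[0]])
for n,p in zip(("left(-55,25)","near(-55,-25)","right(55,-25)","hole(-25,0)"),P):
    d=p[:2]-[540.5,18];print(n,(d@ex).round(1),(d@ey).round(1))
y=np.radians(13.2);d=np.array([540.5,18])-[530,13.8];print("tcp in track",d@[np.cos(y),np.sin(y)],d@[-np.sin(y),np.cos(y)])
E
```

```text
left(-55,25) -58.8 21.9
near(-55,-25) -52.8 -23.6
right(55,-25) 53.8 -22.8
hole(-25,0) -26.6 -0.2
tcp in track 11.181652134632937 1.691347255905387
```

Call:
apply_moves:
  deltas:
    - [-0.002, -0.002, 0.02, 0.002, -1]
    - [-0.002, -0.002, 0.04, 0.002, -1]
    - [-0.002, -0.002, 0.041, 0.002, -1]
    - [-0.002, -0.002, 0.041, 0.002, -1]
    - [-0.002, -0.002, 0.041, 0.002, -1]

```text
time_s: 5.7
ee_pos: [539.6, 14.7, 64.5]
ee_rot: [179.9, 0.0, 103.1]
force: [-0.1, -0.1, -2.3]
gripper_width: 10.1
gripper_force: 30.0
```

Call:
apply_moves:
  deltas:
    - [0, 0, 0.001, 0, -1]
    - [0, 0, 0.002, 0, -1]
    - [0, 0, 0.002, 0, -1]
    - [0, 0, 0.002, 0, -1]
    - [0, 0, 0.002, 0, -1]

```text
time_s: 6.2
ee_pos: [538.6, 14.4, 61.3]
ee_rot: [180.0, -0.0, 103.1]
force: [-0.2, -0.1, -3.8]
gripper_width: 9.8
gripper_force: 30.0
```

Call:
apply_moves:
  deltas:
    - [0.0006, 0, 0.0005, 0, -1]
    - [0.0006, 0, 0.001, 0, -1]
    - [0.0006, 0, 0.001, 0, -1]

```text
time_s: 6.5
ee_pos: [538.3, 15.0, 60.2]
ee_rot: [-180.0, -0.0, 103.1]
force: [0.1, 0.2, -3.0]
gripper_width: 10.4
gripper_force: 30.0
```

Call:
apply_moves:
  deltas:
    - [0, 0, 0.0005, 0, -1]
    - [0, 0, 0.0007, 0, -1]
    - [0, 0, 0.0007, 0, -1]

```text
time_s: 6.8
ee_pos: [538.4, 15.0, 59.5]
ee_rot: [-180.0, -0.0, 103.1]
force: [-0.7, -1.0, -3.0]
gripper_width: 10.1
gripper_force: 30.0
```

Call:
apply_moves:
  deltas:
    - [0, 0, 0.0005, 0, -1]
    - [0, 0, 0.0005, 0, -1]
    - [0, 0, 0.0005, 0, -1]

```text
time_s: 7.1
ee_pos: [538.5, 15.0, 59.2]
ee_rot: [180.0, 0.0, 103.1]
force: [-1.3, -0.5, -1.4]
gripper_width: 9.5
gripper_force: 30.0
```

Call:
apply_moves:
  deltas:
    - [0, 0, 0.0004, 0, -1]
    - [0, 0, 0.0004, 0, -1]
    - [0, 0, 0.0004, 0, -1]

```text
time_s: 7.4
ee_pos: [538.5, 15.0, 59.1]
ee_rot: [180.0, 0.0, 103.1]
force: [-1.6, 0.0, 4.4]
gripper_width: 9.7
gripper_force: 30.0
```

Contact at about 7.5 N, foot on the stud tops. I ease off slightly and begin sliding toward the stop.

Call:
apply_moves:
  deltas:
    - [0, 0.0, -0.0001, 0, -1]
    - [0, 0.0005, -0.0002, 0, -1]
    - [0, 0.001, -0.0002, 0, -1]
    - [0, 0.002, -0.0002, 0, -1]
    - [0, 0.002, -0.0002, 0, -1]

```text
time_s: 7.9
ee_pos: [539.1, 15.1, 59.1]
ee_rot: [-179.8, -0.0, 103.1]
force: [-5.3, -1.2, 7.4]
gripper_width: 9.5
gripper_force: 30.0
```

Call:
apply_moves:
  deltas:
    - [0, 0.001, 0, 0, -1]
    - [0, 0.002, 0, 0, -1]
    - [0, 0.003, 0, 0, -1]
    - [0, 0.003, 0, 0, -1]

```text
time_s: 8.3
ee_pos: [542.0, 15.8, 59.1]
ee_rot: [-179.8, -0.0, 103.1]
force: [-5.0, -0.8, 8.3]
gripper_width: 10.0
gripper_force: 30.0
```

Lateral force is near the 6 N drag limit, so I lighten the press.

Call:
apply_moves:
  deltas:
    - [0, 0, -0.0004, 0, -1]
    - [0, 0, -0.0004, 0, -1]

```text
time_s: 8.5
ee_pos: [542.0, 15.8, 59.2]
ee_rot: [-179.8, -0.0, 103.1]
force: [-5.7, -2.0, 5.7]
gripper_width: 10.1
gripper_force: 30.0
```

Call:
apply_moves:
  deltas:
    - [0, 0, -0.0003, 0, -1]
    - [0, 0, -0.0006, 0, -1]
    - [0, 0, -0.0006, 0, -1]

```text
time_s: 8.8
ee_pos: [543.9, 16.3, 59.4]
ee_rot: [179.9, -0.0, 103.1]
force: [0.3, 0.6, -3.1]
gripper_width: 9.7
gripper_force: 30.0
```

Call:
apply_moves:
  deltas:
    - [0, 0, 0.0003, 0, -1]
    - [0, 0, 0.0003, 0, -1]

```text
time_s: 9.0
ee_pos: [543.6, 16.3, 59.3]
ee_rot: [180.0, -0.0, 103.1]
force: [0.2, -0.0, -3.3]
gripper_width: 9.8
gripper_force: 30.0
```

Call:
apply_moves:
  deltas:
    - [0, 0, 0.0002, 0, -1]
    - [0, 0, 0.0002, 0, -1]

```text
time_s: 9.2
ee_pos: [543.4, 16.2, 59.3]
ee_rot: [180.0, -0.0, 103.1]
force: [0.3, 0.1, -3.2]
gripper_width: 10.3
gripper_force: 30.0
```

Call:
apply_moves:
  deltas:
    - [0, 0.0005, 0, 0, -1]
    - [0, 0.001, 0, 0, -1]
    - [0, 0.0015, 0, 0, -1]
    - [0, 0.0015, 0, 0, -1]

```text
time_s: 9.6
ee_pos: [544.9, 16.5, 59.4]
ee_rot: [180.0, -0.0, 103.1]
force: [0.1, 0.2, -3.9]
gripper_width: 9.9
gripper_force: 30.0
```

Call:
apply_moves:
  deltas:
    - [0, 0, 0.0003, 0, -1]
    - [0, 0, 0.0003, 0, -1]
    - [0, 0, 0.0003, 0, -1]

```text
time_s: 9.9
ee_pos: [544.8, 16.5, 59.2]
ee_rot: [180.0, -0.0, 103.1]
force: [-0.3, 0.0, -1.3]
gripper_width: 9.6
gripper_force: 30.0
```

Light contact again, about 2 N. I slide on in small steps.

Call:
apply_moves:
  deltas:
    - [0, 0.0005, 0, 0, -1]
    - [0, 0.001, 0, 0, -1]
    - [0, 0.0015, 0, 0, -1]
    - [0, 0.002, 0, 0, -1]
    - [0, 0.002, 0, 0, -1]

```text
time_s: 10.4
ee_pos: [546.3, 16.9, 59.2]
ee_rot: [-180.0, -0.0, 103.1]
force: [-4.0, -1.2, 3.0]
gripper_width: 10.2
gripper_force: 30.0
```

Call:
apply_moves:
  deltas:
    - [0, 0.0005, 0, 0, -1]
    - [0, 0.001, 0, 0, -1]
    - [0, 0.0015, 0, 0, -1]
    - [0, 0.002, 0, 0, -1]
    - [0, 0.002, 0, 0, -1]

```text
time_s: 10.9
ee_pos: [548.0, 17.3, 59.2]
ee_rot: [-179.9, -0.0, 103.1]
force: [-5.1, -1.1, 3.2]
gripper_width: 9.9
gripper_force: 30.0
```

Call:
apply_moves:
  deltas:
    - [0, 0, -0.0003, 0, -1]
    - [0, 0, -0.0003, 0, -1]

```text
time_s: 11.1
ee_pos: [549.7, 17.6, 59.2]
ee_rot: [179.9, 0.0, 103.1]
force: [-0.6, 0.4, -1.8]
gripper_width: 10.0
gripper_force: 30.0
```

Call:
apply_moves:
  deltas:
    - [0, 0.0005, 0, 0, -1]
    - [0, 0.001, 0, 0, -1]
    - [0, 0.001, 0, 0, -1]

```text
time_s: 11.4
ee_pos: [549.8, 17.6, 59.2]
ee_rot: [180.0, -0.0, 103.1]
force: [-1.0, 0.2, -1.8]
gripper_width: 9.8
gripper_force: 30.0
```

Call:
apply_moves:
  deltas:
    - [0, 0.0005, 0, 0, -1]
    - [0, 0.001, 0, 0, -1]
    - [0, 0.001, 0, 0, -1]

```text
time_s: 11.7
ee_pos: [551.0, 17.9, 59.3]
ee_rot: [180.0, -0.0, 103.1]
force: [0.6, -0.9, -3.1]
gripper_width: 9.8
gripper_force: 30.0
```

Call:
apply_moves:
  deltas:
    - [0, 0, 0.0003, 0, -1]
    - [0, 0, 0.0005, 0, -1]
    - [0, 0, 0.0005, 0, -1]

```text
time_s: 12.0
ee_pos: [550.9, 17.9, 59.2]
ee_rot: [179.9, 0.0, 103.1]
force: [0.1, 0.5, -0.7]
gripper_width: 9.9
gripper_force: 30.0
```

Still on top. Continue.

Call:
apply_moves:
  deltas:
    - [0, 0.0005, 0, 0, -1]
    - [0, 0.001, 0, 0, -1]
    - [0, 0.001, 0, 0, -1]

```text
time_s: 12.3
ee_pos: [551.1, 17.9, 59.2]
ee_rot: [-179.9, -0.0, 103.1]
force: [-2.8, -0.3, 3.9]
gripper_width: 9.9
gripper_force: 30.0
```

Call:
apply_moves:
  deltas:
    - [0, 0.0005, 0, 0, -1]
    - [0, 0.001, 0, 0, -1]
    - [0, 0.001, 0, 0, -1]

```text
time_s: 12.6
ee_pos: [551.2, 18.0, 59.1]
ee_rot: [-179.8, -0.0, 103.1]
force: [-5.9, -0.4, 5.7]
gripper_width: 10.1
gripper_force: 30.0
```

Call:
apply_moves:
  deltas:
    - [0, 0, -0.0003, 0, -1]
    - [0, 0, -0.0003, 0, -1]

```text
time_s: 12.8
ee_pos: [551.3, 18.0, 59.1]
ee_rot: [-179.8, -0.0, 103.1]
force: [-5.0, -1.9, 4.6]
gripper_width: 10.1
gripper_force: 30.0
```

Call:
apply_moves:
  deltas:
    - [0, 0, -0.0003, 0, -1]
    - [0, 0, -0.0003, 0, -1]

```text
time_s: 13.0
ee_pos: [552.9, 18.4, 59.2]
ee_rot: [180.0, -0.0, 103.1]
force: [-0.6, -1.1, -0.4]
gripper_width: 9.7
gripper_force: 30.0
```

Call:
apply_moves:
  deltas:
    - [0, 0.0005, -0.0001, 0, -1]
    - [0, 0.001, -0.0001, 0, -1]
    - [0, 0.001, -0.0001, 0, -1]

```text
time_s: 13.3
ee_pos: [554.2, 18.6, 59.3]
ee_rot: [179.9, -0.0, 103.1]
force: [0.6, 0.2, -3.2]
gripper_width: 10.0
gripper_force: 30.0
```

Call:
apply_moves:
  deltas:
    - [0, 0.0005, -0.0001, 0, -1]
    - [0, 0.001, -0.0001, 0, -1]
    - [0, 0.001, -0.0001, 0, -1]

```text
time_s: 13.6
ee_pos: [554.7, 18.8, 59.6]
ee_rot: [180.0, -0.0, 103.1]
force: [0.1, 0.2, -3.0]
gripper_width: 9.6
gripper_force: 30.0
```

Call:
apply_moves:
  deltas:
    - [0, 0, 0.0004, 0, -1]
    - [0, 0, 0.0006, 0, -1]
    - [0, 0, 0.0006, 0, -1]

```text
time_s: 13.9
ee_pos: [554.6, 18.7, 59.2]
ee_rot: [180.0, -0.0, 103.1]
force: [0.2, -0.4, -2.5]
gripper_width: 10.0
gripper_force: 30.0
```

I'll lift and look, to see whether the studs were dragged.

Call:
apply_moves:
  deltas:
    - [0, 0, -0.02, 0, -1]
    - [0, 0, -0.045, 0, -1]
    - [0, 0, -0.045, 0, -1]
    - [0, 0, -0.045, 0, -1]

```text
time_s: 14.3
ee_pos: [554.4, 18.7, 103.9]
ee_rot: [180.0, 0.0, 103.1]
force: [-1.0, 0.2, -3.1]
gripper_width: 10.3
gripper_force: 30.0
```

```bash
python3 - <<'E'
from h import *
s=cams.grab_frame("side");cv2.imwrite("pics/side2.png",s)
print({k:np.round(v,2) for k,v in env.state().items()if k in("ee_pos","ee_rot","force")})
cv2.imwrite("pics/z4.png",cv2.resize(s[215:325,290:420],None,fx=5,fy=5,interpolation=2))
E
```

```text
{'ee_pos': array([553.67,  18.72, 103.12]), 'ee_rot': array([-1.7991e+02, -3.0000e-02,  1.0312e+02]), 'force': array([-0.47, -0.13, -4.46])}
```

View pics/z4.png

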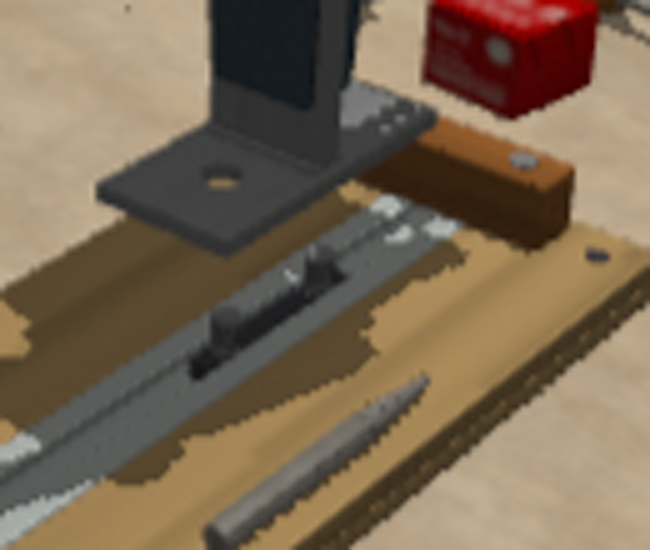

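The stud tops are now at about (334.4,277.4) and (353.8,265.2), so they were dragged a few mm. I measure again, using this picture for the bracket too.

```bash
python3 - <<'E'
from h import *
q=lambda c:(np.array(c,float)+.5)/5-.5+[290,215]
y=np.radians(13.2);M=np.array([[np.cos(y),np.sin(y)],[-np.sin(y),np.cos(y)]])
tr=lambda P:((P[:,:2]-[530,13.8])@M.T).round(1).tolist()
q4=lambda c:(np.array(c,float)+.5)/4-.5+[230,225]
print("studs before",tr(onz("side",q4([(414,212),(490,163)]),30)))
print("studs now",tr(onz("side",q([(224,314),(321,252)]),30)))
zt=103.3-29.3+6
C=onz("side",q([(97,188),(228,241),(437,108)]),zt);C2=onz("side",q([(98,200),(228,253),(437,123)]),zt-6)
print("corners top(-55,25)(-55,-25)(55,-25)",tr(C),"bottom",tr(C2))
print("hole",tr(onz("side",q([(222,175)]),zt)))
print("tcp",tr(np.array([[554.2,18.7,0]])))
E
```

```text
studs before [[-1.7, -0.5], [47.8, -0.9]]
studs now [[0.1, -1.5], [50.6, -2.2]]
corners top(-55,25)(-55,-25)(55,-25) [[-33.2, 22.9], [-30.8, -24.8], [78.8, -24.0]] bottom [[-30.6, 24.6], [-28.1, -23.0], [80.0, -23.8]]
hole [[-1.7, 0.1]]
tcp [[24.7, -0.8]]
```

The stud middle is now near 25.5 mm and the bracket is at about 24.7, so it may be nearly aligned; the last probe was probably not touching. I go back down 0.8 mm further along.

Call:
apply_moves:
  deltas:
    - [-0.0005, 0.0008, 0.02, 0, -1]
    - [-0.0005, 0.0008, 0.04, 0, -1]
    - [-0.0005, 0.0008, 0.044, 0, -1]
    - [-0.0005, 0.0008, 0.044, 0, -1]
    - [-0.0005, 0.0008, 0.044, 0, -1]

```text
time_s: 14.85
ee_pos: [554.3, 18.4, 59.2]
ee_rot: [-179.8, -0.0, 103.1]
force: [-1.3, 0.5, -1.6]
gripper_width: 9.7
gripper_force: 30.0
```

Call:
apply_moves:
  deltas:
    - [0, 0, 0.0005, 0, -1]
    - [0, 0, 0.001, 0, -1]
    - [0, 0, 0.001, 0, -1]
    - [0, 0, 0.001, 0, -1]

```text
time_s: 15.25
ee_pos: [554.9, 18.4, 59.0]
ee_rot: [-180.0, -0.0, 103.1]
force: [-3.0, -0.3, -0.4]
gripper_width: 9.7
gripper_force: 30.0
```

Call:
apply_moves:
  deltas:
    - [0, 0.0005, -0.0002, 0, -1]
    - [0, 0.001, -0.0002, 0, -1]
    - [0, 0.001, -0.0002, 0, -1]

```text
time_s: 15.55
ee_pos: [556.9, 18.7, 59.1]
ee_rot: [179.9, 0.0, 103.1]
force: [0.0, 0.2, -3.3]
gripper_width: 10.1
gripper_force: 30.0
```

Call:
apply_moves:
  deltas:
    - [0, 0.0005, 0, 0, -1]
    - [0, 0.001, 0, 0, -1]
    - [0, 0.001, 0, 0, -1]

```text
time_s: 15.85
ee_pos: [557.5, 18.9, 59.2]
ee_rot: [180.0, -0.0, 103.1]
force: [-0.7, 0.2, -3.5]
gripper_width: 9.8
gripper_force: 30.0
```

Free again; probe down.

Call:
apply_moves:
  deltas:
    - [0, 0, 0.0004, 0, -1]
    - [0, 0, 0.0006, 0, -1]
    - [0, 0, 0.0006, 0, -1]

```text
time_s: 16.15
ee_pos: [557.3, 18.9, 58.6]
ee_rot: [-180.0, -0.0, 103.1]
force: [-0.5, 0.3, -3.9]
gripper_width: 10.2
gripper_force: 30.0
```

Call:
apply_moves:
  deltas:
    - [0, 0, 0.0004, 0, -1]
    - [0, 0, 0.0004, 0, -1]
    - [0, 0, 0.0004, 0, -1]

```text
time_s: 16.45
ee_pos: [557.3, 18.9, 58.3]
ee_rot: [180.0, -0.0, 103.1]
force: [-0.1, -0.3, -3.2]
gripper_width: 10.1
gripper_force: 30.0
```

It is dropping freely at x of about 27.7, so I continue down.

Call:
apply_moves:
  deltas:
    - [0, 0, 0.0005, 0, -1]
    - [0, 0, 0.001, 0, -1]
    - [0, 0, 0.0015, 0, -1]
    - [0, 0, 0.0015, 0, -1]

```text
time_s: 16.85
ee_pos: [557.3, 18.9, 56.7]
ee_rot: [-180.0, -0.0, 103.1]
force: [-0.4, 0.1, -3.4]
gripper_width: 9.9
gripper_force: 30.0
```

Call:
apply_moves:
  deltas:
    - [0, 0, 0.0005, 0, -1]
    - [0, 0, 0.001, 0, -1]
    - [0, 0, 0.001, 0, -1]
    - [0, 0, 0.001, 0, -1]

```text
time_s: 17.25
ee_pos: [557.3, 18.9, 55.8]
ee_rot: [180.0, -0.0, 103.1]
force: [-0.2, 0.3, -3.1]
gripper_width: 10.0
gripper_force: 30.0
```

Call:
apply_moves:
  deltas:
    - [0, 0, 0.0015, 0, -1]
    - [0, 0, 0.003, 0, -1]
    - [0, 0, 0.0045, 0, -1]
    - [0, 0, 0.006, 0, -1]
    - [0, 0, 0.006, 0, -1]

```text
time_s: 17.75
ee_pos: [557.2, 18.9, 49.5]
ee_rot: [-180.0, -0.0, 103.1]
force: [0.8, 0.4, -2.6]
gripper_width: 10.0
gripper_force: 30.0
```

Call:
apply_moves:
  deltas:
    - [0, 0, 0.0005, 0, -1]
    - [0, 0, 0.001, 0, -1]
    - [0, 0, 0.0015, 0, -1]
    - [0, 0, 0.0015, 0, -1]

```text
time_s: 18.15
ee_pos: [557.3, 18.9, 48.2]
ee_rot: [-180.0, -0.0, 103.1]
force: [0.0, -0.9, -3.8]
gripper_width: 9.9
gripper_force: 30.0
```

Call:
apply_moves:
  deltas:
    - [0, 0, 0.0005, 0, -1]
    - [0, 0, 0.001, 0, -1]
    - [0, 0, 0.001, 0, -1]
    - [0, 0, 0.001, 0, -1]

```text
time_s: 18.55
ee_pos: [557.3, 18.9, 47.3]
ee_rot: [180.0, -0.0, 103.1]
force: [-0.3, 0.0, -3.3]
gripper_width: 9.8
gripper_force: 30.0
```

Call:
apply_moves:
  deltas:
    - [0, 0, 0.0002, 0, -1]
    - [0, 0, 0.0003, 0, -1]
    - [0, 0, 0.0003, 0, -1]
    - [0, 0, 0.0003, 0, -1]

```text
time_s: 18.95
ee_pos: [557.3, 18.9, 47.3]
ee_rot: [180.0, -0.0, 103.1]
force: [-0.9, -0.5, 0.5]
gripper_width: 10.0
gripper_force: 30.0
```

Seated flat on the track. I ease it up 2.5 mm and push along the track.

Call:
apply_moves:
  deltas:
    - [0, 0, -0.0015, 0, -1]
    - [0, 0, -0.0028, 0, -1]
    - [0, 0.001, -0.0028, 0, -1]
    - [0, 0.003, -0.0028, 0, -1]
    - [0, 0.005, -0.0028, 0, -1]

```text
time_s: 19.45
ee_pos: [560.2, 19.6, 49.3]
ee_rot: [-179.7, -0.0, 103.2]
force: [-5.2, -2.5, 0.4]
gripper_width: 10.1
gripper_force: 30.0
```

Call:
apply_moves:
  deltas:
    - [0, 0.002, 0, 0, -1]
    - [0, 0.004, 0, 0, -1]
    - [0, 0.006, 0, 0, -1]
    - [0, 0.008, 0, 0, -1]

```text
time_s: 19.85
ee_pos: [567.2, 21.2, 49.2]
ee_rot: [-179.6, -0.0, 103.1]
force: [-5.9, -2.6, 0.1]
gripper_width: 9.9
gripper_force: 30.0
```

Call:
apply_moves:
  deltas:
    - [0, 0.002, 0, 0, -1]
    - [0, 0.004, 0, 0, -1]
    - [0, 0.006, 0, 0, -1]
    - [0, 0.008, 0, 0, -1]
    - [0, 0.01, 0, 0, -1]

```text
time_s: 20.35
ee_pos: [577.0, 23.5, 49.2]
ee_rot: [-179.6, -0.0, 103.1]
force: [-6.3, -2.0, 1.2]
gripper_width: 9.8
gripper_force: 30.0
```

Call:
apply_moves:
  deltas:
    - [0, 0.0015, 0, 0, -1]
    - [0, 0.003, 0, 0, -1]
    - [0, 0.0045, 0, 0, -1]
    - [0, 0.006, 0, 0, -1]

```text
time_s: 20.75
ee_pos: [582.8, 24.9, 49.2]
ee_rot: [-179.6, -0.0, 103.1]
force: [-6.0, -2.1, 0.2]
gripper_width: 9.9
gripper_force: 30.0
```

Call:
apply_moves:
  deltas:
    - [0, 0.001, 0, 0, -1]
    - [0, 0.002, 0, 0, -1]
    - [0, 0.003, 0, 0, -1]
    - [0, 0.004, 0, 0, -1]

```text
time_s: 21.15
ee_pos: [586.7, 25.8, 49.2]
ee_rot: [-179.6, -0.0, 103.1]
force: [-6.1, -1.8, 1.1]
gripper_width: 9.9
gripper_force: 30.0
```

Call:
apply_moves:
  deltas:
    - [0, 0.0005, 0, 0, -1]
    - [0, 0.001, 0, 0, -1]
    - [0, 0.0015, 0, 0, -1]

```text
time_s: 21.45
ee_pos: [588.1, 26.2, 49.2]
ee_rot: [-179.6, -0.0, 103.1]
force: [-5.7, -2.3, -0.2]
gripper_width: 9.9
gripper_force: 30.0
```

Call:
apply_moves:
  deltas:
    - [0, 0.0005, 0, 0, -1]
    - [0, 0.001, 0, 0, -1]
    - [0, 0.001, 0, 0, -1]

```text
time_s: 21.75
ee_pos: [589.2, 26.4, 49.2]
ee_rot: [-179.6, -0.0, 103.1]
force: [-5.5, -1.8, 0.5]
gripper_width: 9.8
gripper_force: 30.0
```

Call:
apply_moves:
  deltas:
    - [0, 0.0005, 0, 0, -1]
    - [0, 0.001, 0, 0, -1]
    - [0, 0.001, 0, 0, -1]

```text
time_s: 22.05
ee_pos: [590.2, 26.6, 49.2]
ee_rot: [-179.6, -0.0, 103.1]
force: [-6.0, -2.9, 0.5]
gripper_width: 9.5
gripper_force: 30.0
```

Call:
apply_moves:
  deltas:
    - [0, 0.0005, 0, 0, -1]
    - [0, 0.001, 0, 0, -1]
    - [0, 0.001, 0, 0, -1]

```text
time_s: 22.35
ee_pos: [590.2, 26.6, 49.1]
ee_rot: [-179.5, -0.0, 103.2]
force: [-7.8, -1.9, 2.0]
gripper_width: 9.6
gripper_force: 30.0
```

Call:
apply_moves:
  deltas:
    - [0, 0.0005, 0, 0, -1]
    - [0, 0.001, 0, 0, -1]
    - [0, 0.001, 0, 0, -1]

```text
time_s: 22.65
ee_pos: [590.3, 26.6, 49.0]
ee_rot: [-179.4, -0.0, 103.2]
force: [-9.2, -3.3, 3.2]
gripper_width: 9.8
gripper_force: 30.0
```

It is against the stop, with force rising and no further motion. I relieve the push and set it down flat.

Call:
apply_moves:
  deltas:
    - [0, -0.001, 0, 0, -1]
    - [0, -0.0025, 0.0005, 0, -1]
    - [0, -0.003, 0.001, 0, -1]
    - [0, -0.003, 0.0015, 0, -1]
    - [0, -0.003, 0.0015, 0, -1]

```text
time_s: 23.15
ee_pos: [590.2, 26.5, 48.0]
ee_rot: [-179.8, -0.0, 103.2]
force: [-5.7, -2.4, 0.1]
gripper_width: 9.7
gripper_force: 30.0
```

Call:
apply_moves:
  deltas:
    - [0, 0, 0.0005, 0, -1]
    - [0, 0, 0.0008, 0, -1]
    - [0, 0, 0.0008, 0, -1]

```text
time_s: 23.45
ee_pos: [590.2, 26.5, 47.5]
ee_rot: [-179.8, -0.0, 103.2]
force: [-6.0, -2.0, 1.9]
gripper_width: 10.0
gripper_force: 30.0
```

Call:
apply_moves:
  deltas:
    - [0, -0.001, 0, 0, -1]
    - [0, -0.0015, 0.0002, 0, -1]
    - [0, -0.0015, 0.0003, 0, -1]
    - [0, -0.0015, 0.0003, 0, -1]

```text
time_s: 23.85
ee_pos: [590.1, 26.4, 47.3]
ee_rot: [-179.9, 0.0, 103.1]
force: [-4.8, -2.4, 1.5]
gripper_width: 9.8
gripper_force: 30.0
```

Now I open in place.

Call:
apply_moves:
  deltas:
    - [0, -0.001, 0, 0, -1]
    - [0, -0.001, 0, 0, -0.3]
    - [0, -0.001, 0, 0, -0.3]
    - [0, -0.001, 0, 0, -0.3]
    - [0, -0.001, 0, 0, -0.3]

```text
time_s: 24.35
ee_pos: [590.2, 26.5, 47.4]
ee_rot: [179.9, 0.0, 103.1]
force: [-0.4, 0.2, 0.6]
gripper_width: 31.8
gripper_force: 0.0
```

Call:
apply_moves:
  deltas:
    - [0, 0, 0, 0, 0]
    - [0, 0, 0, 0, 0]
    - [0, 0, 0, 0, 0]

```text
time_s: 24.65
ee_pos: [589.6, 26.4, 47.2]
ee_rot: [180.0, -0.0, 103.1]
force: [0.7, -0.5, 0.6]
gripper_width: 45.6
gripper_force: 0.0
```

Call:
apply_moves:
  deltas:
    - [0, 0, -0.02, 0, 0]
    - [0, 0, -0.05, 0, 0]
    - [0, 0, -0.09, 0, 0]
    - [0, 0, -0.13, 0, 0]
    - [0, 0, -0.15, 0, 0]

```text
time_s: 25.15
ee_pos: [591.0, 26.4, 201.2]
ee_rot: [179.7, 0.1, 103.1]
force: [0.8, -0.8, 0.3]
gripper_width: 45.7
gripper_force: 0.0
```

```bash
python3 - <<'E'
from h import *
s=cams.grab_frame("side");print(env.state()["force"],env.state()["gripper_width"])
cv2.imwrite("pics/z5.png",cv2.resize(s[200:325,290:440],None,fx=4,fy=4,interpolation=2))
E
```

```text
[1.46952393 0.49645391 1.76429753] 45.315224970151
```

View pics/z5.png

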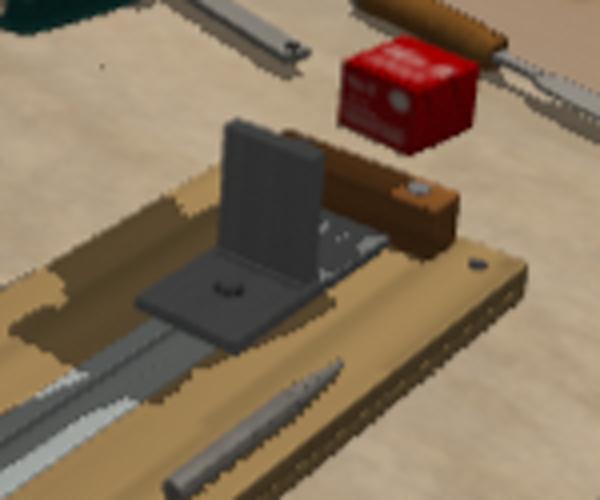

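The bracket lies flat with a stud showing in its near hole at crop (230,287), and its end meets the stop block at about (385,240). The nail punch and the carton are undisturbed. I hand it in.

```bash
python3 -c "
from workcell import env
print(env.job_done())"
```

```text
the job is handed in; nothing more can be done
None
```

The bracket sits flat on the track over both studs, against the stop block, and is released; the job is handed in, no verdict came back, and the light slide did drag the studs about 2–5 mm before the holes dropped over them.

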